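# Load the reagent-disc spin unit and lock it

### The arm

A 6-joint arm with a two-finger parallel gripper is mounted at the origin on the work surface. World frame = base frame: x ahead of the robot, y to its left, z up, the work surface at z = 0. Lengths are in m, angles in rad, forces in N, time in s.
With the tool pointing down it reaches from about 0.375 to 0.9 m from the base axis. Payload 3.1 kg.
Tool frame: the origin (TCP) lies midway between the tips of the shut fingers; the grasp point (between the pads) lies 19 mm behind it (bot.hold_point_z is the distance from the TCP to the grasp point, in m); z points along the fingers, y is the line along which they close (so a half turn about z gives the same grasp; the last joint's range is limited). The gripper opens to 87 mm and grips with 3 to 60 N. Pads are 19 mm wide; open, the fingers measure 117 mm over their backs; the gripper's body (75 mm by 190 mm) begins 51 mm behind the grasp point.
Start: joints at [1.036, 0.527, 1.433, -0, 1.181, -0.178], TCP at [0.218, 0.586, 0.223] pointing down, gripper open.
Joint ranges: [-3.08, 3.08], [-0.75, 2.2], [0.22, 2.44], [-1.43, 4.57], [0, 2.65], [-2.85, 2.85]. Speed limits (rad/s): [2.79, 2.79, 3.14, 3.14, 3.14, 3.14].

### API

Orientations are given as a rotation vector (axis times angle).
In Python, from cell import bot gives the robot as it stands. Calls block until the motion is done:
- bot.move_pose(position, orientation): joint-space move of the TCP to a pose.
- bot.move_l(position, attitude=None, max_speed=0.15, until_force=None): straight line of the TCP; attitude=None keeps the orientation; max_speed is the mean speed in m/s. With until_force (N) it stops when the force on the tool has changed by that much, and returns True; else False.
- bot.move_j(angles): joint-space move.
- bot.gripper_open() and bot.close_gripper(force=None): open the fingers fully, or close them until they stop; force is the grip in N (None keeps the last).
- bot.pause(seconds).
- bot.ik(position, orientation): joint angles nearest the present ones, or None.
- bot.observe(): the state.
- bot.snapshot(name): name is "side" or "top"; returns the picture (384x512x3 uint8, red, green, blue); there is no depth.
- bot.camera_info(name): a dict with "K" (3x3 intrinsics, pixels), "dist" ([k1, k2, p1, p2, k3] as OpenCV has them; the pictures are not rectified), "xyz" and "rotation" of the camera in the world. Camera axes: x right, y up, looking along -z (the intrinsics and any distortion apply to the point x, -y, -z); pixel columns grow to the right and rows downward; lengths in m; the calibration is good to about 2 mm. A picture is of the moment at which its call begins. camera_info takes no time and is no camera call.
A pose or a line that the arm cannot do raises bot.Unreachable and nothing moves.
- bot.sign_off(): hands the job in; it is judged then, once.
The state is a dict: "t": time; "joint_pos": joint angles; "qvel": joint speeds; "joint_torque": joint torques, N m; "position": TCP position; "tool_rot": TCP orientation; "ft_force": force on the tool from outside, world axes, zero at the start; "moment": the same for the moment, N m; "opening": finger opening in m; "finger_force": force on a finger pad.
Only numpy, scipy, OpenCV 4.12 (cv2) and the standard library are available. Lean on these libraries where they do the work, as an engineer would, in place of code of your own. Each camera call takes 0.05 s, during which the arm holds its last target. There are 200 camera calls.

### The job

Load the spin unit for a run: over its spindle put first the support plate (hub up), then every reagent disc that is on the bench, then the steel clamp ring, each lying flat on the one below. Then push the black knob down on the square drive until it is fully home and the spring ball has clicked, and only after that swing the latch bar closed into its catch; do not push away or knock over the small jar, the cardboard box and the bottle that stand among the parts.

Things in the scene. Friction and masses are not known exactly. Their poses are not given: they have to be found in the camera images.
- unit: The spin unit: a fixed white flat housing, 200 mm (its x) by 260 mm (its y), its flat deck 40 mm above the bench. Origin: centre of its underside. An upright steel spindle stands on the deck, 45 mm to the unit's -y side of its centre; the latch is on its +y side, its bar running along the unit's x.
- spindle_foot (a point): Point on the spindle's axis at deck level; axes as the unit's. The spindle is round, 20 mm across, up to a flat shoulder 49 mm above the deck; a 14 mm square drive with a bevelled top rises another 15 mm (top 64 mm above the deck), its flats facing along the unit's x and y. It starts bare; the dark round patch on the deck, 112 mm across, is only a marking.
- shoulder (a point): Point on the spindle's axis at the shoulder, the foot of the square drive. The knob's mouth comes to rest here.
- ball (a joint): Spring ball in the drive's face towards the unit's -x, 8.5 mm above the shoulder: 0 = fully out (2.6 mm proud), 0.0035 m = pressed right in. It is pressed in while the knob goes on and springs out to about 0 in the groove inside the socket when the knob is home. Pushing the knob over it takes roughly 6 to 12 N straight down with the knob held upright; its weight alone does not do it.
- support_c (a point): The support plate (aluminium): a flange 84 mm across and 3 mm thick with a hub 52 mm across rising 7 mm above it, 10 mm high in all, bore 25 mm right through. Point on its axis half-way up (5 mm above its underside); z is up through the hub. It lies on the bench hub up. Take it by the hub. About 0.10 kg.
- disc1_c (a point): A reagent disc (white plastic ring with twelve small amber wells): 60 mm across, 7 mm thick, bore 25 mm; it lies flat on the bench, well side up. Two to four such discs are there; an absent one reads None; all are alike. Point on its axis half-way up (3.5 mm above its underside). About 0.035 kg.
- disc2_c (a point): A reagent disc (white plastic ring with twelve small amber wells): 60 mm across, 7 mm thick, bore 25 mm; it lies flat on the bench, well side up. Two to four such discs are there; an absent one reads None; all are alike. Point on its axis half-way up (3.5 mm above its underside). About 0.035 kg.
- disc3_c (a point): A reagent disc (white plastic ring with twelve small amber wells): 60 mm across, 7 mm thick, bore 25 mm; it lies flat on the bench, well side up. Two to four such discs are there; an absent one reads None; all are alike. Point on its axis half-way up (3.5 mm above its underside). About 0.035 kg.
- disc4_c (a point): A reagent disc (white plastic ring with twelve small amber wells): 60 mm across, 7 mm thick, bore 25 mm; it lies flat on the bench, well side up. Two to four such discs are there; an absent one reads None; all are alike. Point on its axis half-way up (3.5 mm above its underside). About 0.035 kg.
- clamp_c (a point): The clamp ring (bare steel): 46 mm across, 9 mm thick, bore 25 mm, lying flat on the bench. Point on its axis half-way up (4.5 mm above its underside). 0.09 to 0.14 kg.
- knob_c (a point): Socket knob (black plastic, 48 mm high, upright on the bench): square hub 34 mm wide, 17 mm high, with a 15 mm square socket open below, bevelled mouth; round cover 62 mm across, 5 mm thick; on top a grip bar 56 mm long (knob's x), 16 mm wide (its y), 26 mm high. Socket flats parallel to the bar; any quarter turn fits. Point on its axis 24 mm above the mouth: 24 mm above the shoulder when home. 0.10-0.16 kg.
- latch (a joint): Angle of the latch bar: 0 = closed, lying level in its forked catch (its stop); it starts standing open at 1.25 to 1.75 rad (1.57 = upright), at most 1.95. A stiff hinge: it stays where it is left and needs about 1 N at its end to be moved. Closing swings its free end over towards the unit's -x and down.
- latch_hinge (a point): Point on the latch's hinge axis (axis along the unit's y), 30 mm above the deck.
- latch_grip (a point): Centre of the black grip at the free end of the latch bar, 102 mm from the hinge axis: 16 mm along the bar, 20 mm wide along the hinge axis, 14 mm thick. The bar is 18 mm wide and 6 mm thick. Closed, the grip overhangs the deck just beyond the catch with its centre 32 mm above the deck.
- catch (a point): Middle of the forked catch (30 mm wide, 38 mm high above the deck) that the closed bar lies in, 75 mm from the hinge.
- jar: Bystander: small lidded specimen jar, 38 mm across, 45 mm high, loose on the bench. Origin: centre of its underside.
- clipbox: Bystander: small cardboard box 50 x 36 x 22 mm, loose on the bench. Origin: centre of its underside.
- reagent: Bystander: bottle 52 mm across, 100 mm high, loose on the bench. Origin: centre of its underside.
Mind the look-alikes: they are no part of the job. Of the things like the part that bears knob_c, leave any that is green or red; of the rest the larger one is meant.

How it is judged:
On the way, in this order (a step that is already met when the one before it is completed fails the run):
1. the support plate lies flat on the deck around the spindle (horizontal distance between support_c and spindle_foot below 0.004 m and z of support_c in the frame of spindle_foot between 0.003 and 0.0075 m and angle between support_c's own z axis and vertical below 0.08 rad), for 0.2 s.
2. every reagent disc present lies on the spindle above the support plate (all of step 1 and horizontal distance between each of disc1_c, disc2_c, disc3_c, disc4_c and spindle_foot below 0.004 m and z of disc1_c in the frame of spindle_foot between 0.0115 and 0.0375 m and angle between each of disc1_c, disc2_c, disc3_c, disc4_c's own z axis and vertical below 0.08 rad and z of disc2_c in the frame of spindle_foot between 0.0115 and 0.0375 m and z of disc3_c in the frame of spindle_foot between 0.0115 and 0.0375 m and z of disc4_c in the frame of spindle_foot between 0.0115 and 0.0375 m), for 0.2 s.
3. the clamp ring lies on the spindle above all the discs (all of step 2 and horizontal distance between clamp_c and spindle_foot below 0.004 m and z of clamp_c in the frame of spindle_foot between 0.02 and 0.045 m and angle between clamp_c's own z axis and vertical below 0.08 rad and z of clamp_c in the frame of disc1_c above 0.0055 m and z of clamp_c in the frame of disc2_c above 0.0055 m and z of clamp_c in the frame of disc3_c above 0.0055 m and z of clamp_c in the frame of disc4_c above 0.0055 m), for 0.2 s.
4. the knob is home on the square drive and the ball has sprung out (horizontal distance between knob_c and shoulder below 0.003 m and z of knob_c in the frame of shoulder between 0.021 and 0.0262 m and angle between knob_c's own z axis and vertical below 0.08 rad and value of joint ball below 0.0008 m), for 0.2 s.
5. the latch bar is closed in its catch (value of joint latch below 0.06 rad), for 0.2 s.
At the end, for the whole second after the job is handed in: Plate, all discs present and clamp ring lie flat on the spindle in that order from below (4 mm off its axis, tilt 0.08 rad at most); knob within 2.2 mm of the shoulder, 3 mm of its axis, ball out (under 0.8 mm); latch under 0.06 rad; all at rest (all of step 3 and all of step 4 and value of joint latch below 0.06 rad and linear speed of knob below 0.02 m/s); the robot touches nothing.
It fails at once if a bystander on the bench is pushed more than 5 cm away or tipped over ((distance of jar from where it was at the start of the episode above 0.05 m or angle between jar's own z axis and vertical above 0.6 rad) or (distance of clipbox from where it was at the start of the episode above 0.05 m or angle between clipbox's own z axis and vertical above 0.6 rad) or (distance of reagent from where it was at the start of the episode above 0.05 m or angle between reagent's own z axis and vertical above 0.6 rad)).
Of disc1, disc2, disc3, disc4 only 2 to 4 are there at a start; the rules pass over those that are not, and their reading is None.
At some moment in a run one of disc1, disc2, disc3, disc4, clamp, support may be knocked a few centimetres aside while the robot is not near it.
It also fails if it takes over 210 s, if anything falls off the work surface, if the arm or the gripper's body presses on something with over 40 N, if the wrist force passes 120 N, or if a joint passes its speed limit or range.

## Working session

There is one attempt and no reset: what is moved stays moved. The work goes in short steps, each a Python script; the robot and the scene stay as the last script left them, time stands still between calls to the robot, and variables do not carry over. Pictures are saved under pics/ and viewed, at most 14 in all, crops included, and the job is handed in when it is done.

```bash
mkdir -p pics; ls; python3 - <<'E'
from cell import bot
import cv2,numpy as np
np.set_printoptions(precision=4,suppress=True)
for n in("top","side"):
    cv2.imwrite(f"pics/{n}0.png",cv2.resize(bot.snapshot(n)[:,:,::-1],(800,600),interpolation=cv2.INTER_CUBIC))
    print(n,bot.camera_info(n))
print(bot.observe(),bot.hold_point_z)
E
```

```text
pics
top {'K': array([[453.1132,   0.    , 263.8947],
       [  0.    , 453.1132, 195.2211],
       [  0.    ,   0.    ,   1.    ]]), 'dist': array([0.0213, 0.    , 0.    , 0.    , 0.    ]), 'xyz': array([ 0.5271, -0.0579,  1.1398]), 'rotation': array([ 0.0562, -0.0684, -1.5479])}
side {'K': array([[407.042 ,   0.    , 252.8532],
       [  0.    , 407.042 , 197.1329],
       [  0.    ,   0.    ,   1.    ]]), 'dist': array([0.0384, 0.    , 0.    , 0.    , 0.    ]), 'xyz': array([ 0.5193, -0.8602,  0.59  ]), 'rotation': array([ 1.0214, -0.0302, -0.0854])}
{'t': 0.1, 'joint_pos': array([ 1.0355,  0.5284,  1.4338, -0.    ,  1.1814, -0.1785]), 'qvel': array([-0.0022, -0.0015, -0.003 , -0.0007,  0.0011, -0.0011]), 'joint_torque': array([  0.0002, -44.0981, -17.715 ,   0.0635,   0.0534,  -0.    ]), 'position': array([0.2179, 0.5851, 0.2217]), 'tool_rot': array([-0.5573, -3.0911,  0.0029]), 'ft_force': array([-0.827 ,  0.0688, -0.1085]), 'moment': array([ 0.0188,  0.0278, -0.0099]), 'finger_force': 0.0, 'opening': 0.08671925752661601} 0.0187
```

View pics/top0.png

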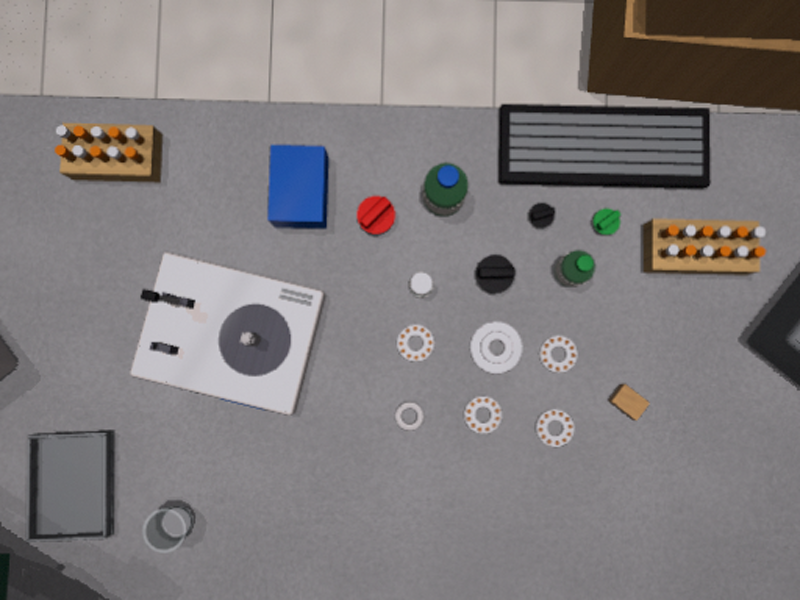

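View pics/side0.png

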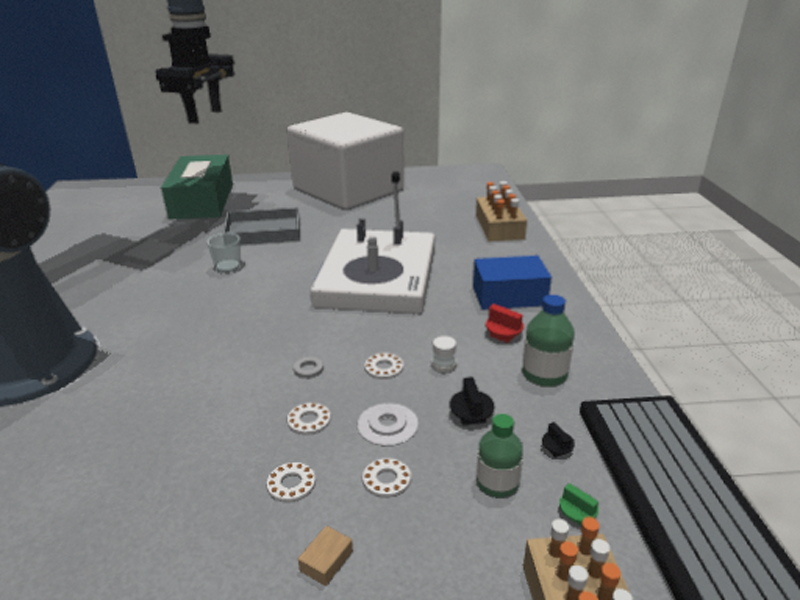

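```bash
cat > h.py <<'E'
from cell import bot
import cv2,numpy as np
from scipy.spatial.transform import Rotation as R
np.set_printoptions(precision=4,suppress=True)
X0,X1,Y0,Y1=0.25,0.9,-0.45,0.5   # rectified area, 1 px = 1 mm: col=(Y1-y), row=(X1-x)
def project(n,P):
    c=bot.camera_info(n); F=np.diag([1,-1,-1.]); M=F@R.from_rotvec(c["rotation"]).as_matrix().T
    return cv2.projectPoints(np.asarray(P,float).reshape(-1,1,3),cv2.Rodrigues(M)[0],-M@c["xyz"],c["K"],c["dist"])[0][:,0]
def rect(n,z,img=None):
    img=bot.snapshot(n) if img is None else img
    x=np.arange(X1,X0,-.001);y=np.arange(Y1,Y0,-.001); gx,gy=np.meshgrid(x,y,indexing="ij")
    p=project(n,np.stack([gx,gy,gx*0+z],-1)).reshape(*gx.shape,2).astype(np.float32)
    return cv2.remap(img,p[...,0],p[...,1],cv2.INTER_CUBIC)
def w(c,r): return np.array([X1-r/1000,Y1-c/1000])
def blobs(n,z,lo=165,img=None,amin=900,amax=9000,dark=False):
    """round blobs on plane z: list of (x,y,equivalent diameter mm, mean saturation)"""
    im=rect(n,z,img); g=im.astype(int)
    m=((g.max(2)<75) if dark else (g.min(2)>lo)).astype(np.uint8)
    out=[]
    for c in cv2.findContours(m,cv2.RETR_EXTERNAL,cv2.CHAIN_APPROX_NONE)[0]:
        if len(c)<20: continue
        h=cv2.convexHull(c); a=cv2.contourArea(h)
        (u,v),(d1,d2),_=cv2.minAreaRect(h)
        if amin<a<amax and max(d1,d2)<1.35*min(d1,d2):
            M=cv2.moments(h); out.append((*w(M["m10"]/a,M["m01"]/a),2*np.sqrt(a/np.pi)))
    return np.array(out)
E
python3 - <<'E'
from h import *
I={n:bot.snapshot(n) for n in("top","side")}
for n in I:
    print(n,"white z7\n",blobs(n,.007,img=I[n])); print("dark z40\n",blobs(n,.04,img=I[n],dark=True,amin=6000,amax=14000)); print("dark z22\n",blobs(n,.022,img=I[n],dark=True,amax=5000))
cv2.imwrite("pics/rt.png",cv2.resize(rect("top",.04,I["top"])[:,:,::-1][150:550,:450],(800,711))[:600])
a=rect("top",.022,I["top"])[150:450,450:850]; cv2.imwrite("pics/rk.png",cv2.resize(a[:,:,::-1],(800,600)))
E
```

```text
top white z7
 [[ 0.4283 -0.2956 57.1421]
 [ 0.4419 -0.0639 40.9572]
 [ 0.4465 -0.1808 56.9133]
 [ 0.5455 -0.3005 56.9915]
 [ 0.5581 -0.071  57.42  ]
 [ 0.5538 -0.2004 81.5561]]
dark z40
 []
dark z22
 [[ 0.6692 -0.1947 61.9119]
 [ 0.7657 -0.2682 41.3132]]
side white z7
 [[ 0.4306 -0.295  58.3711]
 [ 0.4487 -0.1807 58.9085]
 [ 0.5474 -0.2996 58.8923]
 [ 0.5601 -0.0709 59.4678]
 [ 0.556  -0.2051 81.8678]
 [ 0.6614 -0.0221 37.3816]]
dark z40
 []
dark z22
 []
```

View pics/rt.png

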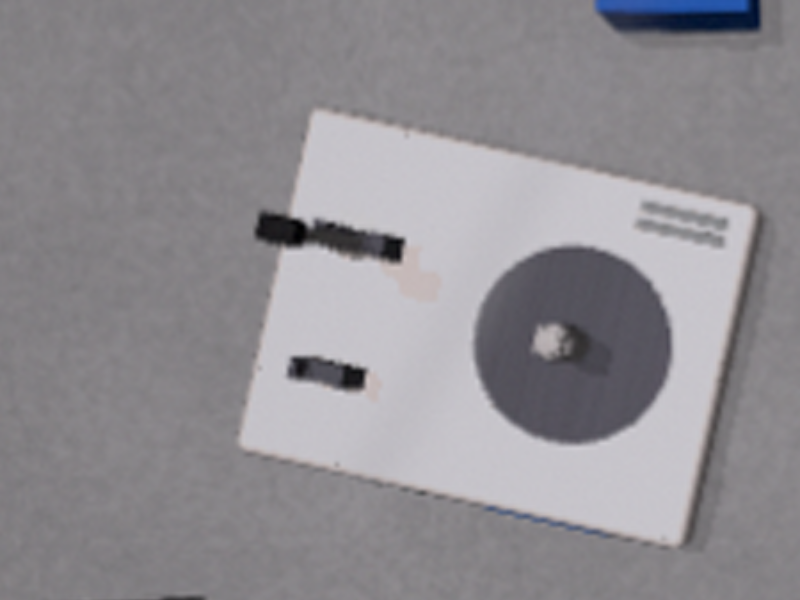

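View pics/rk.png

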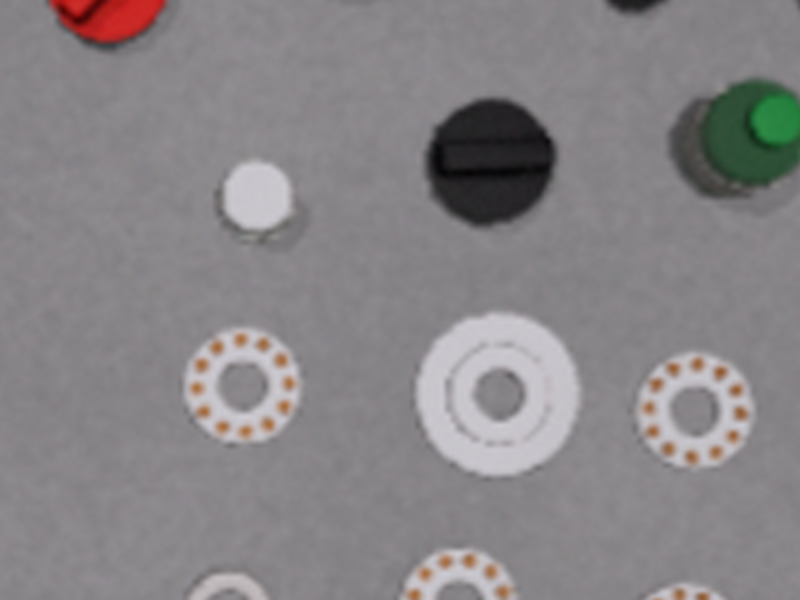

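```bash
cat >> h.py <<'E'
def unit(n,img=None):
    im=rect(n,.04,img); g=im.astype(int)
    m=((g.min(2)>135)).astype(np.uint8); cs=cv2.findContours(m,cv2.RETR_EXTERNAL,cv2.CHAIN_APPROX_NONE)[0]
    cs=[c for c in cs if cv2.contourArea(c)>30000]; 
    hull=cv2.convexHull(max(cs,key=cv2.contourArea)); r=cv2.minAreaRect(hull)
    mm=np.zeros_like(m); cv2.fillConvexPoly(mm,hull,1)
    d=((g.max(2)<125)&(mm>0)).astype(np.uint8)
    c=max(cv2.findContours(d,cv2.RETR_EXTERNAL,cv2.CHAIN_APPROX_NONE)[0],key=cv2.contourArea)
    e=cv2.fitEllipse(cv2.convexHull(c)); b=cv2.boxPoints(r); L=max(((b[(i+1)%4]-b[i]) for i in range(4)),key=np.linalg.norm)
    ux=np.array([-L[1],-L[0]]); ux=ux/np.linalg.norm(ux)   # unit y dir in world (up to sign)
    if ux[1]<0: ux=-ux
    return w(*r[0]),r[1],np.arctan2(-ux[0],ux[1]),w(*e[0]),e[1]
E
python3 - <<'E'
from h import *
for n in("top","side"): 
    c,s,yaw,sp,e=unit(n); print(n,c,s,yaw,sp,e, "pred spindle",c+R.from_euler('z',yaw).as_matrix()[:2,:2]@[0,-.045])
E
```

```text
top [0.5824 0.2213] (264.5904235839844, 307.4241943359375) 1.3503026 [0.5565 0.178 ] (109.53903198242188, 110.03326416015625) pred spindle [0.6263 0.2115]
side [0.5755 0.0255] (649.0, 949.0) -0.0 [0.7967 0.0436] (148.19374084472656, 479.9296875) pred spindle [ 0.5755 -0.0195]
```

```bash
cat >> h.py <<'E'
SP=np.array([.5565,.178]); YAW=-.214
def att(phi):
    best=None
    for k in(-1,0,1):
        p=phi+k*np.pi; y=np.array([np.cos(p),np.sin(p),0]); z=np.array([0,0,-1.]); 
        rv=R.from_matrix(np.stack([np.cross(y,z),y,z],1)).as_rotvec(); yield rv
def go(xy,z,phi):
    """free move to a pose, choosing the half-turn with least wrist travel"""
    q0=bot.observe()["joint_pos"]; best=None
    for rv in att(phi):
        q=bot.ik([*xy,z],rv)
        if q is not None:
            c=abs(q[5])+.3*np.abs(np.array(q)-q0).sum()
            if best is None or c<best[0]: best=(c,q)
    bot.move_j(best[1])
def lin(xy,z,v=.15,f=None): return bot.move_l([*xy,z],max_speed=v,until_force=f)
def st(msg=""):
    o=bot.observe(); print(msg,"t%.1f"%o["t"],o["position"],"open %.4f"%o["opening"],"F",o["ft_force"],"ff %.1f"%o["finger_force"]); return o
E
python3 - <<'E'
from h import *
p=np.array([.5545,-.2015])
go(p,.15,np.pi/2); lin(p,.03); lin(p,.0055,.05,5); st("down")
bot.close_gripper(8); o=st("sq y"); bot.gripper_open(); lin(p,.03)
go(p,.03,0); lin(p,.0055,.05,5); bot.close_gripper(8); st("sq x")
E
```

```text
down t4.9 [ 0.5544 -0.2015  0.0052] open 0.0874 F [ 0.2085 -0.1663  0.5951] ff 0.0
sq y t5.6 [ 0.5545 -0.2014  0.0056] open 0.0507 F [-0.1338 -0.1572  0.7995] ff 8.0
sq x t9.6 [ 0.5545 -0.2015  0.0056] open 0.0519 F [-0.0663  0.4389  0.1072] ff 8.0
```

```bash
python3 - <<'E'
from h import *
bot.gripper_open(); p=np.array([.5545,-.2015]); lin(p,.06)
go(SP,.25,YAW); st()
for n in("top","side"):
    I=bot.snapshot(n); b=blobs(n,.004,img=I); print(n,"\n",b); cv2.imwrite(f"pics/{n}1.png",I[:,:,::-1])
E
```

```text
t12.5 [0.5565 0.1771 0.2491] open 0.0869 F [-0.2173  0.3583  0.6303] ff 0.0
top 
 [[ 0.4281 -0.2963 59.9317]
 [ 0.4415 -0.0638 43.7165]
 [ 0.4462 -0.1814 60.0272]
 [ 0.5454 -0.3012 60.2442]
 [ 0.5584 -0.0712 60.5709]
 [ 0.5542 -0.2023 84.2968]
 [ 0.6554 -0.0789 36.4241]]
side 
 [[ 0.4301 -0.2921 59.065 ]
 [ 0.4483 -0.1772 59.7189]
 [ 0.5476 -0.2966 59.6229]
 [ 0.5604 -0.0666 60.4815]
 [ 0.5563 -0.2027 82.7303]
 [ 0.6623 -0.0177 38.3649]]
```

```bash
cat >> h.py <<'E'
SP=np.array([.5567,.1785])
def place(zb,grip):
    """carry to spindle; zb = height of part underside above deck when lying; grip = TCP height above part underside"""
    z=.04+zb+grip
    go(SP,.19,YAW); lin(SP,.125); 
    hit=lin(SP,z+.012,.05,4); st("over spindle hit=%s"%hit)
    if hit: return False
    hit=lin(SP,z-.001,.03,4); st("seat hit=%s target %.4f"%(hit,z)); return True
E
python3 - <<'E'
from h import *
p=np.array([.5545,-.2015])
go(p,.06,0); lin(p,.0055,.06,5); bot.close_gripper(25); st("grip"); lin(p,.15); st("lift")
if place(0,.0055): bot.gripper_open(); bot.pause(.2); st("rel")
E
```

```text
grip t16.0 [ 0.5545 -0.2015  0.0056] open 0.0504 F [-0.3889 -0.2912  0.5423] ff 25.0
lift t17.1 [ 0.5538 -0.2011  0.1491] open 0.0506 F [-0.357   0.0559 -1.4623] ff 25.0
over spindle hit=False t20.6 [0.557  0.1785 0.0579] open 0.0502 F [-0.5122 -0.1715 -1.6878] ff 25.0
seat hit=True target 0.0455 t21.0 [0.5567 0.1785 0.0455] open 0.0509 F [0.0466 0.1162 5.3183] ff 25.0
rel t22.1 [0.5561 0.1784 0.0451] open 0.0871 F [-0.0194  0.6055  0.0729] ff 0.0
```

```bash
cat >> h.py <<'E'
def look(name=None):
    I=bot.snapshot("top")
    if name: cv2.imwrite(name,I[:,:,::-1])
    b=blobs("top",.006,img=I); b=b[b[:,1]<.03]; b[:,:2]+=[.0003,.0008]; return b
def pick(p,phi,grip,force):
    go(p,.1,phi); lin(p,.03,.2); lin(p,grip,.05,5); bot.close_gripper(force); o=st("grip"); lin(p,.13,.25); st("lift"); return o
E
python3 - <<'E'
from h import *
lin(SP,.14,.2); 
for k in range(2):
    go(SP,.24,YAW); b=look(f"pics/d{k}.png"); print(b)
    d=b[(b[:,2]>54)&(b[:,2]<64)]; p=max(d,key=lambda r:r[1])[:2]; print("disc",p)
    o=pick(p,np.pi/2,.002,15)
    if not .055<o["opening"]<.062: print("bad grip"); break
    if not place(.010+.007*k,.002): break
    bot.gripper_open(); bot.pause(.1); lin(SP,.14,.2)
go(SP,.24,YAW); b=look("pics/d2.png"); print(b); st()
a=cv2.imread("pics/d2.png"); I=bot.snapshot("side")[:,:,::-1]; cv2.imwrite("pics/s2.png",cv2.resize(I[100:270,150:380],(800,591),interpolation=cv2.INTER_CUBIC))
E
```

```text
[[ 0.4285 -0.2951 59.7508]
 [ 0.442  -0.0631 43.4609]
 [ 0.4466 -0.1802 59.9051]
 [ 0.5458 -0.3001 60.1173]
 [ 0.5585 -0.0704 60.3551]
 [ 0.6554 -0.0781 36.2752]]
disc [ 0.5585 -0.0704]
grip t26.2 [ 0.5586 -0.0704  0.0021] open 0.0582 F [-0.1358 -0.1982  0.3557] ff 15.0
lift t26.9 [ 0.5577 -0.0701  0.1294] open 0.0582 F [ 0.0041  0.1518 -0.266 ] ff 15.0
over spindle hit=False t29.8 [0.557  0.1785 0.0644] open 0.0584 F [ 0.0999  1.0305 -0.0637] ff 15.0
seat hit=True target 0.0520 t30.2 [0.5567 0.1785 0.0517] open 0.0585 F [ 0.0942 -0.653   3.7185] ff 15.0
[[ 0.4285 -0.2951 59.7722]
 [ 0.442  -0.063  43.5195]
 [ 0.4467 -0.1802 59.8679]
 [ 0.5458 -0.3001 60.1014]
 [ 0.6555 -0.0781 36.3716]]
disc [ 0.4467 -0.1802]
grip t35.6 [ 0.4467 -0.1803  0.0021] open 0.0590 F [ 0.025  -0.2724  2.1501] ff 15.0
lift t36.2 [ 0.4461 -0.1798  0.1296] open 0.0589 F [-0.246   0.7963 -0.7942] ff 15.0
over spindle hit=False t39.5 [0.557  0.1786 0.0713] open 0.0592 F [-0.0101  0.3898 -0.794 ] ff 15.0
seat hit=True target 0.0590 t39.9 [0.5567 0.1785 0.0589] open 0.0594 F [ 0.394  -0.1041  4.4413] ff 15.0
[[ 0.4285 -0.2951 59.8094]
 [ 0.4421 -0.0631 43.5414]
 [ 0.4961 -0.3124 60.1491]
 [ 0.6554 -0.0781 36.3366]]
 t41.9 [0.5553 0.1783 0.2381] open 0.0869 F [-0.295  -0.3578 -0.9772] ff 0.0
```

View pics/s2.png

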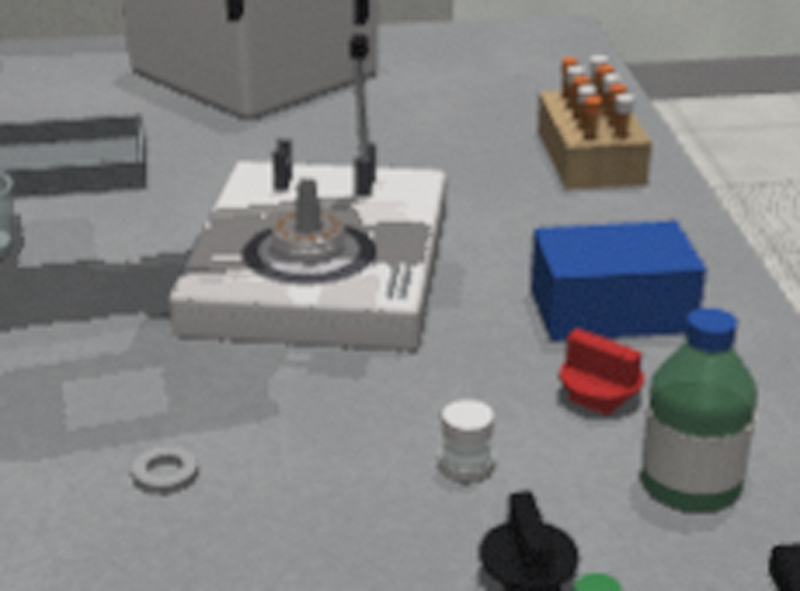

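```bash
python3 - <<'E'
from h import *
for k,phi in((2,np.pi/2),(3,0)):
    if k>2: go(SP,.24,YAW)
    b=look(f"pics/d{k}.png"); print(b)
    d=b[(b[:,2]>54)&(b[:,2]<64)]; p=max(d,key=lambda r:r[1])[:2]; print("disc",p)
    o=pick(p,phi,.002,15)
    if not .055<o["opening"]<.062: print("bad grip"); break
    if not place(.010+.007*k,.002): break
    bot.gripper_open(); bot.pause(.1); lin(SP,.14,.2)
go(SP,.24,YAW); b=look("pics/d4.png"); print(b); st()
I=bot.snapshot("side")[:,:,::-1]; cv2.imwrite("pics/s4.png",cv2.resize(I[100:270,150:380],(800,591),interpolation=cv2.INTER_CUBIC))
E
```

```text
[[ 0.4285 -0.2951 59.8094]
 [ 0.4419 -0.063  43.6071]
 [ 0.496  -0.3124 60.1755]
 [ 0.6554 -0.0781 36.3629]]
disc [ 0.4285 -0.2951]
grip t45.6 [ 0.4285 -0.2952  0.0021] open 0.0597 F [0.164  0.2972 1.5591] ff 15.0
lift t46.3 [ 0.428  -0.2946  0.1295] open 0.0594 F [ 0.482   0.1229 -0.8017] ff 15.0
over spindle hit=False t49.8 [0.557  0.1785 0.0783] open 0.0594 F [ 0.0502  0.6334 -0.6392] ff 15.0
seat hit=True target 0.0660 t50.2 [0.5567 0.1785 0.0658] open 0.0594 F [-0.4103 -0.2017  4.0258] ff 15.0
[[ 0.442  -0.063  43.6728]
 [ 0.496  -0.3125 60.2337]
 [ 0.6555 -0.0781 36.3716]]
disc [ 0.496  -0.3125]
grip t55.8 [ 0.4961 -0.3125  0.0022] open 0.0594 F [0.051  0.2022 1.6418] ff 15.0
lift t56.5 [ 0.4954 -0.3119  0.1294] open 0.0598 F [-0.1632 -0.3036 -0.2672] ff 15.0
over spindle hit=False t59.8 [0.5569 0.1785 0.0851] open 0.0597 F [-0.3354  0.1642 -0.1239] ff 15.0
seat hit=True target 0.0730 t60.2 [0.5567 0.1785 0.073 ] open 0.0596 F [ 0.3335 -0.1536  3.1541] ff 15.0
[[ 0.442  -0.063  43.6363]
 [ 0.6555 -0.0781 36.3891]]
 t62.1 [0.5553 0.1783 0.2381] open 0.0870 F [ 0.6371 -0.3825 -0.2857] ff 0.0
```

View pics/s4.png

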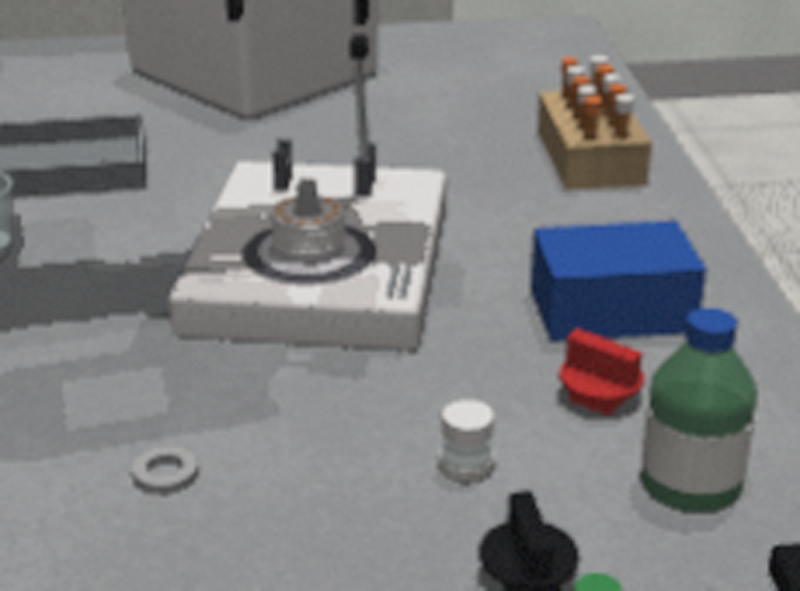

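```bash
python3 - <<'E'
from h import *
b=look(); p=b[0,:2]
o=pick(p,np.pi/2,.0025,20)
if place(.038,.0025):
    bot.gripper_open(); bot.pause(.1); lin(SP,.14,.2)
go(SP,.24,YAW); st()
I=bot.snapshot("top"); print(blobs("top",.022,img=I,dark=True,amax=5000))
a=rect("top",.048,I)[180:280,640:740]; g=rect("top",.104,I)[290:390,270:370]; 
s=bot.snapshot("side")[120:220,190:290]
f=lambda x:cv2.resize(x[:,:,::-1],(390,390),interpolation=cv2.INTER_CUBIC)
aa=cv2.convertScaleAbs(f(a),alpha=2.5)
cv2.imwrite("pics/k.png",np.hstack([aa,f(s)]))
E
```

```text
grip t65.4 [ 0.442  -0.0631  0.0026] open 0.0448 F [ 1.1909 -0.6896  1.8936] ff 20.0
lift t66.0 [ 0.4413 -0.0628  0.1296] open 0.0440 F [-0.1522 -0.0576 -1.7261] ff 20.0
over spindle hit=False t68.5 [0.5568 0.1786 0.0925] open 0.0440 F [-0.1379 -0.5038 -2.0161] ff 20.0
seat hit=True target 0.0805 t68.9 [0.5567 0.1785 0.0804] open 0.0443 F [0.7091 0.0103 3.4777] ff 20.0
 t70.9 [0.5562 0.1784 0.2396] open 0.0868 F [-0.2489 -0.6367 -0.1712] ff 0.0
[[ 0.6694 -0.1948 60.9063]
 [ 0.7658 -0.2683 40.1884]]
```

View pics/k.png

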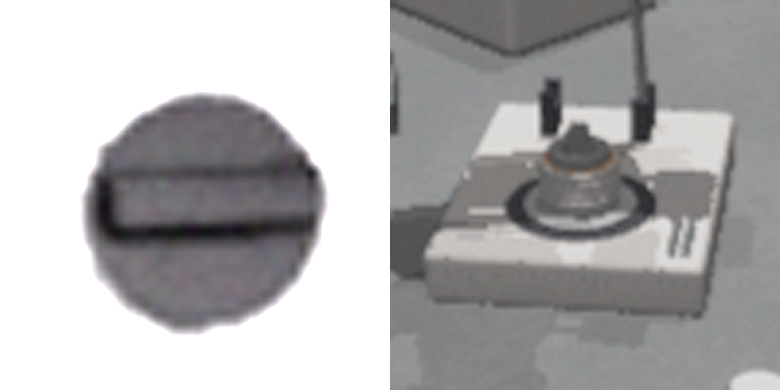

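```bash
python3 - <<'E'
from h import *
p=np.array([.6696,-.1941])
go(p,.12,.056); lin(p,.06,.15); lin(p,.026,.05,5); st("down"); bot.close_gripper(50); st("grip"); lin(p,.17,.25); st("lift")
go(SP,.19,YAW); lin(SP,.135,.08); bot.pause(.3); st("over")
h=lin(SP,.121,.02,4); st("lower hit=%s"%h)
E
```

```text
down t73.9 [ 0.6697 -0.1942  0.026 ] open 0.0871 F [0.1644 0.2832 0.4952] ff 0.0
grip t75.1 [ 0.6698 -0.1941  0.026 ] open 0.0154 F [-0.1175 -0.3942 -0.3966] ff 50.0
lift t75.8 [ 0.6683 -0.1935  0.1686] open 0.0154 F [-0.243   0.2071 -1.496 ] ff 50.0
over t78.4 [0.557  0.1786 0.1355] open 0.0160 F [-0.1468  1.0664 -1.4391] ff 50.0
lower hit=True t78.9 [0.5567 0.1789 0.1244] open 0.0155 F [ 1.7387  0.9418 -1.6342] ff 50.0
```

```bash
python3 - <<'E'
from h import *
for z in(.119,.116,.1145):
    h=lin(SP,z,.02,28); st("push %.4f hit=%s"%(z,h))
bot.pause(.3); st("home?")
E
```

```text
push 0.1190 hit=False t79.3 [0.5563 0.179  0.1186] open 0.0157 F [ 0.1039  2.8668 -1.1431] ff 50.0
push 0.1160 hit=False t79.6 [0.5567 0.1789 0.1157] open 0.0155 F [-0.3089  4.8037 -2.2821] ff 50.0
push 0.1145 hit=False t79.9 [0.557  0.1788 0.1145] open 0.0158 F [ 0.7366  5.5551 -0.366 ] ff 50.0
home? t80.2 [0.557  0.1788 0.1145] open 0.0160 F [ 0.8588  5.2034 -0.3912] ff 50.0
```

```bash
python3 - <<'E'
from h import *
P=SP+[0,.0008]
lin(P,.1145,.02); st("shift")
h=lin(P,.108,.015,20); st("push hit=%s"%h)
bot.pause(.2); st()
s=bot.snapshot("side")[100:230,170:310]; cv2.imwrite("pics/kn.png",cv2.resize(s[:,:,::-1],(640,594),interpolation=cv2.INTER_CUBIC))
E
```

```text
shift t80.4 [0.557  0.179  0.1145] open 0.0155 F [0.698  2.1166 0.3083] ff 50.0
push hit=True t80.7 [0.5572 0.1793 0.1136] open 0.0154 F [-1.0385  0.3346  4.88  ] ff 50.0
 t80.9 [0.5571 0.1793 0.1136] open 0.0157 F [-0.4324  0.2435  5.3187] ff 50.0
```

View pics/kn.png

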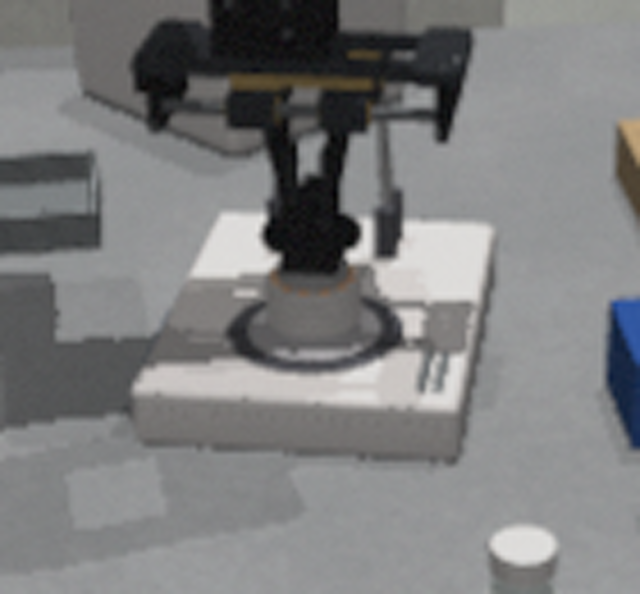

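```bash
python3 - <<'E'
from h import *
P=SP+[0,.0008]
bot.gripper_open(); bot.pause(.2); lin(P,.17,.15); bot.close_gripper(10)
h=lin(P,.125,.04,14); bot.pause(.2); st("bar top hit=%s (home 0.137)"%h); lin(P,.19)
go(SP,.3,YAW); bot.pause(.1); st()
I=bot.snapshot("top"); a=rect("top",.07,I)[210:410,120:390]; s=bot.snapshot("side")[60:200,180:320]
cv2.imwrite("pics/l.png",np.hstack([cv2.resize(a[:,:,::-1],(540,400),interpolation=cv2.INTER_CUBIC)]))
E
```

```text
bar top hit=True (home 0.137) t85.6 [0.5572 0.1794 0.1361] open 0.0009 F [-0.465  -0.0259  5.9064] ff 2.7
 t86.7 [0.5552 0.1783 0.2976] open 0.0005 F [ 1.2838 -0.2546 -0.6977] ff 0.0
```

View pics/l.png

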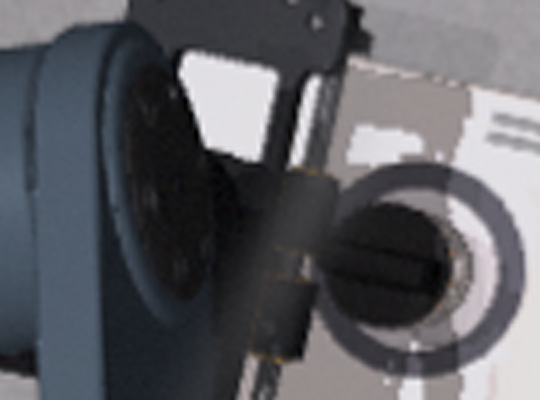

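```bash
python3 - <<'E'
from h import *
c,s=np.cos(YAW),np.sin(YAW); ex=np.array([c,s]); ey=np.array([-s,c])
C=SP+.045*ey; H=np.array([.033,.078]); r=.105
def W(ux,uz): return C+ux*ex+H[1]*ey, .04+uz
xy,_=W(.08,0); go(xy,.26,YAW); lin(xy,.165,.1,8); st("beside")
for i,t in enumerate(np.arange(1.6,-.01,-.1)):
    t=max(t,0); ux=H[0]-r*np.cos(t)+.022*np.sin(t); uz=.032+r*np.sin(t)+.008*np.cos(t)-.008*np.sin(t)
    xy,z=W(ux,uz); h=lin(xy,z,.08,15)
    if h or i%3==0: st("%.1f %s"%(t,h))
    if h: break
if not h:
    h=lin(xy,z-.015,.02,12); bot.pause(.3); st("press %s, expect z .079"%h)
    lin(xy,.2); go(xy-.1*ex-.1*ey,.3,YAW)
E
```

```text
beside t88.6 [0.6616 0.2819 0.1659] open 0.0003 F [0.0509 0.7132 0.4819] ff 0.0
1.6 False t89.0 [0.6396 0.2867 0.1695] open 0.0002 F [ 0.4057 -0.5084  0.4695] ff 0.0
1.3 False t89.9 [0.608  0.2932 0.1675] open 0.0005 F [-0.6785 -0.3227 -1.1068] ff 0.0
1.0 False t90.7 [0.5771 0.2998 0.1577] open 0.0008 F [ 0.6176  0.4346 -0.0649] ff 0.0
0.7 False t91.6 [0.5498 0.3057 0.1403] open 0.0007 F [ 0.2821 -0.2642  0.5763] ff 0.0
0.4 False t92.4 [0.5284 0.3103 0.1168] open 0.0005 F [0.5582 0.1631 0.0117] ff 0.0
0.1 False t93.3 [0.5147 0.3133 0.0893] open 0.0005 F [ 0.7014 -0.6273  0.0554] ff 0.0
press True, expect z .079 t94.2 [0.5124 0.314  0.0793] open 0.0003 F [-0.7433  0.1151  5.5647] ff 2.8
```

```bash
python3 - <<'E'
from h import *
go(np.array([.45,-.2]),.3,0); st()
a=rect("top",.07)[210:410,120:390]; s=bot.snapshot("side")[80:230,140:340]
cv2.imwrite("pics/f.png",np.vstack([cv2.resize(a[:,:,::-1],(400,296),interpolation=cv2.INTER_CUBIC),cv2.resize(s[:,:,::-1],(400,300),interpolation=cv2.INTER_CUBIC)]))
E
```

```text
t97.5 [ 0.4502 -0.1992  0.2996] open 0.0003 F [-0.0971 -0.1757 -0.1591] ff 0.0
```

View pics/f.png

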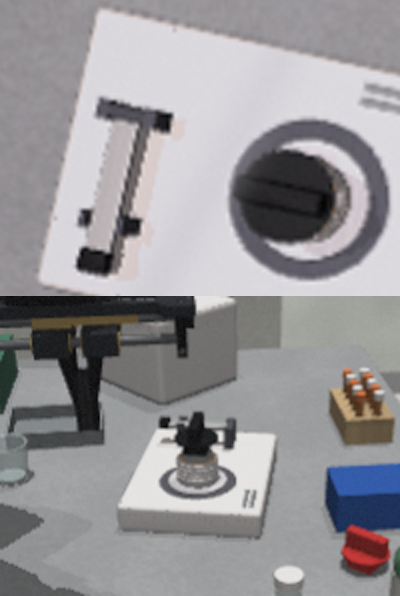

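```bash
python3 -c "
from cell import bot
print(bot.sign_off())"
```

```text
the job is handed in; nothing more can be done
None
```

The job is handed in: support plate, all four discs and the clamp ring are stacked on the spindle, the knob is pushed home and the latch bar is closed in its catch. The sign-off gave no verdict, and I judged the knob's seating from the height of its bar top (0.136 m, expected 0.137 m), without a direct reading of the ball.

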